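Put the polish bottles back into their colour-coded holders

ROBOT

A 6-joint arm with a two-finger parallel gripper is mounted at the origin on the work surface. World frame = base frame: x ahead of the robot, y to its left, z up, the work surface at z = 0. Lengths are in m, angles in rad, forces in N, time in s.
With the tool pointing down it reaches from about 0.375 to 0.9 m from the base axis. Payload 3.1 kg.
Tool frame: the origin (TCP) lies between the finger pads; the fingertips stand 17 mm ahead of it and the grasp point (between the pads) lies 2 mm behind it; z points along the fingers, y is the line along which they close (so a half turn about z gives the same grasp; the last joint's range is limited). The gripper opens to 85 mm and grips with 20 to 120 N. Pads are 22 mm wide; open, the fingers measure 114 mm over their backs; the gripper's body (76 mm by 85 mm) begins 54 mm behind the grasp point. The pads swing forward as they close: fully open they stand 13 mm farther back than shut.
Start: joints at [1.081, 0.527, 1.433, -0, 1.181, -0.178], TCP at [0.192, 0.595, 0.248] pointing down, gripper open.
Joint ranges: [-3.08, 3.08], [-0.75, 2.2], [0.22, 2.44], [-1.43, 4.57], [0, 2.65], [-2.85, 2.85]. Speed limits (rad/s): [2.79, 2.79, 3.14, 3.14, 3.14, 3.14].

INTERFACE

Orientations are given as a unit quaternion [x, y, z, w].
In Python, from station import sense, vision, order gives the robot as it stands.
- The arm moves only by the shell command python3 -m crank 'ROWS' [OPENING] [FORCE]. ROWS is JSON, a list of rows, each an object with "dp": the shift along the world's x, y, z in units of 30 mm (1.0 is 30 mm), a list of three; "angular": the turn, a rotation vector about the world's x, y, z in degrees, a list of three. In form: [{"dp": [dx, dy, dz], "angular": [ax, ay, az]}, ...]. A call has 1 to 20 rows; each row shifts and turns the commanded pose from where the row before left it; what a row does not reach is not made up. A row lasts 1/10 s, in which the tool goes at most 50 mm and 8.59 degrees, less where a joint would pass 70% of its speed; a pose out of reach is approached as far as the arm can. A call is refused whole if a number of a shift passes 1 or a number of a turn 8.59, either way. A call with a gripper value outside its range is refused whole. OPENING is the closure, from 0 (fully open) to 1 (shut), set as the call begins (- or left out, the last holds). The fingers move at their own pace and stop on an object; FORCE is the grip in N (left out, the last holds). Time passes only in rows, so rows that do not move let the fingers close. It gives the time, the measured TCP pose, the force, the opening and the grip force at its end, in the units of the state.
- sense(): the state, without advancing time (a new reading comes with each control period).
- vision.snapshot(name): name is "scene" or "top"; returns a dict with "image" (480x640x3 uint8, blue, green, red), "range_z" (480x640 float32, m along the optical axis (not along the pixel's ray), 0 where there is no reading), "mtx" (3x3 intrinsics, pixels), "dist" ([k1, k2, p1, p2, k3] as OpenCV has them; the pictures are not rectified), "pose" (4x4, takes a point from camera to world coordinates). Camera axes: x right, y down, z forward; pixel columns grow to the right and rows downward; lengths in m; the calibration is good to about 2 mm. A picture is of the moment at which its call begins.
- order.sign_off(): hands the job in; it is judged then, once.
The state is a dict: "t": time; "q": joint angles; "qd": joint speeds; "tau": joint torques, N m; "tcp_pos": TCP position; "tool_rot": TCP orientation; "force": force on the tool from outside, world axes, zero at the start; "ft_torque": the same for the moment, N m; "finger_gap": opening from 0.0 (shut) to 1.0 (fully open); "gripper_force": force on a finger pad.
Only numpy, scipy, OpenCV 4.12 (cv2) and the standard library are available. Lean on these libraries where they do the work, as an engineer would, in place of code of your own. Each camera call takes 0.05 s, during which the arm holds its last target. There are 200 camera calls.

TASK

After the lesson the four polish bottles on the trolley were put back into the wrong magnetic holders. Swap them round so that every bottle stands upright, right down in the holder that has the colour of its cap; the empty white holder is free for parking a bottle meanwhile. Set every bottle down rather than dropping it in, tip none over, and leave the paint-thickness gauge where it lies.

Things in the scene. Friction and masses are not known exactly. Their poses are not given: they have to be found in the camera images.
- bottle_red_mid (a point): loose polish bottle with a red cap: black, white label with a red band, 124 mm tall, about 0.2 kg; body 54 mm across up to 76 mm, shoulder, neck, then the red cap, 32 mm across, from 90 mm to the top. It starts in a wrong holder. Point: on its axis half-way up, 62 mm above its underside, z up. Grip it by the cap from above: the cap's middle is 45 mm above this point
- bottle_yellow_mid (a point): loose polish bottle with a yellow cap: black, white label with a yellow band, 124 mm tall, about 0.2 kg; body 54 mm across up to 76 mm, shoulder, neck, then the yellow cap, 32 mm across, from 90 mm to the top. It starts in a wrong holder. Point: on its axis half-way up, 62 mm above its underside, z up. Grip it by the cap from above: the cap's middle is 45 mm above this point
- bottle_green_mid (a point): loose polish bottle with a green cap: black, white label with a green band, 124 mm tall, about 0.2 kg; body 54 mm across up to 76 mm, shoulder, neck, then the green cap, 32 mm across, from 90 mm to the top. It starts in a wrong holder. Point: on its axis half-way up, 62 mm above its underside, z up. Grip it by the cap from above: the cap's middle is 45 mm above this point
- bottle_blue_mid (a point): loose polish bottle with a blue cap: black, white label with a blue band, 124 mm tall, about 0.2 kg; body 54 mm across up to 76 mm, shoulder, neck, then the blue cap, 32 mm across, from 90 mm to the top. It starts in a wrong holder. Point: on its axis half-way up, 62 mm above its underside, z up. Grip it by the cap from above: the cap's middle is 45 mm above this point
- holder_red: red magnetic bottle holder, fixed (the place of the bottle with the red cap): round open cup 44 mm tall, 80 mm across, rim flared to 92 mm, bore 72 mm, inner floor 8 mm above the trolley top; a bottle stands in it with 9 mm of play all round. Origin: centre of its underside, on the trolley top; z up
- holder_yellow: yellow magnetic bottle holder, fixed (the place of the bottle with the yellow cap): round open cup 44 mm tall, 80 mm across, rim flared to 92 mm, bore 72 mm, inner floor 8 mm above the trolley top; a bottle stands in it with 9 mm of play all round. Origin: centre of its underside, on the trolley top; z up
- holder_green: green magnetic bottle holder, fixed (the place of the bottle with the green cap): round open cup 44 mm tall, 80 mm across, rim flared to 92 mm, bore 72 mm, inner floor 8 mm above the trolley top; a bottle stands in it with 9 mm of play all round. Origin: centre of its underside, on the trolley top; z up
- holder_blue: blue magnetic bottle holder, fixed (the place of the bottle with the blue cap): round open cup 44 mm tall, 80 mm across, rim flared to 92 mm, bore 72 mm, inner floor 8 mm above the trolley top; a bottle stands in it with 9 mm of play all round. Origin: centre of its underside, on the trolley top; z up
- holder_spare: white magnetic bottle holder, fixed (spare, empty at the start, free for parking a bottle meanwhile): round open cup 44 mm tall, 80 mm across, rim flared to 92 mm, bore 72 mm, inner floor 8 mm above the trolley top; a bottle stands in it with 9 mm of play all round. Origin: centre of its underside, on the trolley top; z up
- gauge_mid (a point): paint-thickness gauge, a black hand instrument with a grey display, 62 x 112 x 28 mm, lying loose on the trolley top; not part of the job. The point is its centre, 14 mm above the trolley top

How it is judged:
By the outcome, as a careful person would: the job done as asked, in the order asked, and still so for the second after the job is handed in, with the robot touching nothing.
It also fails if it takes over 122 s, if anything falls off the work surface, if the arm or the gripper's body presses on something with over 40 N, if the wrist force passes 120 N, or if a joint passes its speed limit or range.

## Working session

There is one attempt and no reset: what is moved stays moved. The work goes in short steps, Python scripts to look and compute and a shell command to move; the robot and the scene stay as the last step left them, time stands still between calls to the robot, and variables do not carry over. Pictures are saved under pics/ and viewed, at most 14 in all, crops included, and the job is handed in when it is done.

```bash
mkdir -p pics
cat > h.py <<'E'
import numpy as np, cv2
from station import sense, vision, order
def snap(n,f=None):
    s=vision.snapshot(n)
    if f: cv2.imwrite('pics/'+f,s['image'])
    return s
def pts(s):
    "world xyz per pixel"
    h,w=s['range_z'].shape
    g=np.stack(np.meshgrid(np.arange(w),np.arange(h)),-1).reshape(-1,1,2).astype(np.float64)
    u=cv2.undistortPoints(g,np.array(s['mtx']),np.array(s['dist'])).reshape(h,w,2)
    z=s['range_z'][...,None]
    c=np.concatenate([u*z,z],-1); P=np.array(s['pose'])
    return c@P[:3,:3].T+P[:3,3]
E
python3 - <<'E'
from h import *
for n in('top','scene'):
    s=snap(n,n+'1.png'); np.savez(n+'1.npz',**{k:np.array(v) for k,v in s.items()}); print(np.array(s['pose'])[:3,3].round(3))
st=sense(); print(st['t'],st['tcp_pos'],st['tool_rot'],st['finger_gap'],st['force'])
E
```

```text
[ 0.489 -0.012  1.051]
[ 1.232 -0.006  0.979]
0.1 [0.19139053 0.59431761 0.24740215] [ 1.55258358e-01  9.87873380e-01 -9.58218913e-04 -3.30424876e-04] 1.0016982116899569 [-0.81711919 -1.4091973   0.0765414 ]
```

View pics/top1.png

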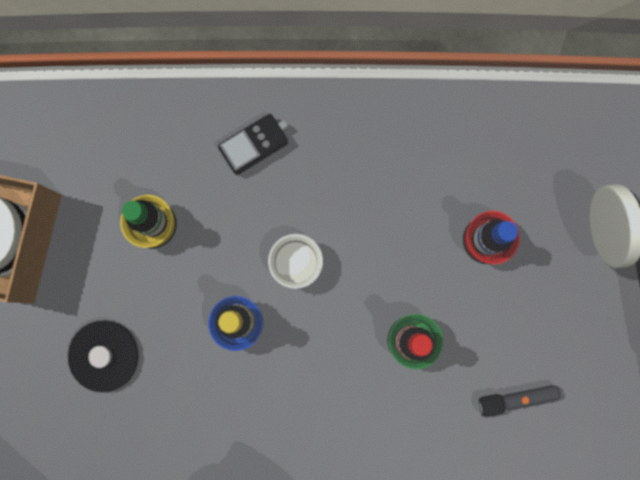

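View pics/scene1.png

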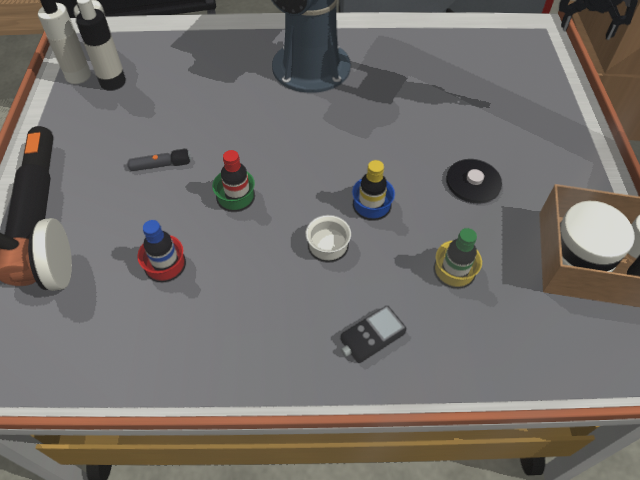

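The top view shows these pairs:
- green bottle in the yellow holder (148,222)
- yellow bottle in the blue holder (236,323)
- blue bottle in the red holder (491,238)
- red bottle in the green holder (415,342)

The white spare at (296,261) is empty, and the gauge lies at (253,145).

Run:
```python
from h import *
from scipy.optimize import least_squares
s=dict(np.load('top1.npz')); P=pts(s); S2=dict(np.load('scene1.npz')); P2=pts(S2)
yy,xx=np.mgrid[:480,:640]
def fit(p,r0):
    f=lambda v:np.hypot(p[:,0]-v[0],p[:,1]-v[1])-v[2]
    r=least_squares(f,[p[:,0].mean(),p[:,1].mean(),r0],loss='soft_l1',f_scale=.002); return r.x
H={'yellow/green':(148,222),'blue/yellow':(236,323),'red/blue':(491,238),'green/red':(415,342),'spare':(296,261)}
for k,(u,v) in H.items():
    near=np.hypot(xx-u,yy-v)<45
    c=P[v,u,:2]
    out=[]
    rim=P[near&(abs(P[...,2]-.042)<.006)&(s['range_z']>0)]
    d=fit(rim,.042); rim=rim[abs(np.hypot(*(rim[:,:2]-d[:2]).T)-d[2])<.012]; d=fit(rim,.042)
    print(k,'rim',d.round(4),len(rim), 'floor z',np.median(P[near&(P[...,2]<.02)][:,2]).round(4))
    for nm,Q,R in(('top',P,s),('scene',P2,S2)):
        m=(np.hypot(Q[...,0]-d[0],Q[...,1]-d[1])<.05)&(Q[...,2]>.122)&(Q[...,2]<.14)
        t=Q[m]
        if len(t): 
            (x,y),r=cv2.minEnclosingCircle((t[:,:2]*1000).astype(np.float32)); print('  cap',nm,len(t),np.median(t[:,:2],0).round(4),'minc',round(x,1),round(y,1),round(r,1),'z',t[:,2].max().round(4),np.median(t[:,2]).round(4))
```

```text
yellow/green rim [0.6404 0.2833 0.041 ] 638 floor z 0.0019
  cap top 375 [0.6422 0.2792] minc 643.0 280.6 17.0 z 0.1372 0.132
  cap scene 242 [0.6461 0.2789] minc 644.4 280.4 17.3 z 0.1345 0.1305
blue/yellow rim [0.4704 0.1266 0.0411] 882 floor z 0.0018
  cap top 377 [0.4733 0.1236] minc 473.7 123.9 16.6 z 0.1361 0.1322
  cap scene 198 [0.4769 0.1233] minc 474.2 123.3 17.4 z 0.136 0.1307
red/blue rim [ 0.6172 -0.3046  0.0405] 760 floor z 0.0019
  cap top 364 [ 0.6141 -0.3001] minc 614.3 -301.3 16.4 z 0.136 0.132
  cap scene 248 [ 0.6182 -0.301 ] minc 615.7 -302.1 17.3 z 0.1355 0.1313
green/red rim [ 0.4426 -0.1717  0.0411] 881 floor z 0.0018
  cap top 385 [ 0.4408 -0.1659] minc 441.0 -166.5 16.7 z 0.137 0.1321
  cap scene 199 [ 0.4444 -0.1672] minc 441.5 -167.8 17.9 z 0.1362 0.131
spare rim [0.5742 0.0291 0.0404] 829 floor z 0.0024
```

```bash
python3 -m crank '[{"dp":[0.3,-0.5,0],"angular":[0,0,0]},{"dp":[0.6,-1,0],"angular":[0,0,0]},{"dp":[0.6,-1,0],"angular":[0,0,0]},{"dp":[0.6,-1,0],"angular":[0,0,0]},{"dp":[0.6,-1,0],"angular":[0,0,0]},{"dp":[0.6,-1,0],"angular":[0,0,0]},{"dp":[0.6,-1,0],"angular":[0,0,0]},{"dp":[0.6,-1,0],"angular":[0,0,0]},{"dp":[0.6,-1,0],"angular":[0,0,0]},{"dp":[0.6,-1,0],"angular":[0,0,0]},{"dp":[0.6,-1,0],"angular":[0,0,0]},{"dp":[0.6,-1,0],"angular":[0,0,0]},{"dp":[0.6,-1,0],"angular":[0,0,0]},{"dp":[0.6,-1,0],"angular":[0,0,0]},{"dp":[0.6,-1,0],"angular":[0,0,0]},{"dp":[0.6,-0.7,0],"angular":[0,0,0]},{"dp":[0.12,-0.48,0],"angular":[0,0,0]},{"dp":[0,0,0],"angular":[0,0,0]},{"dp":[0,0,0],"angular":[0,0,0]}]' 0 60; python3 -c "
from h import *;print(sense()['q'])"
```

```text
t: 2.0
tcp_pos: [0.4734, 0.124, 0.2481]
tool_rot: [0.156, 0.988, -0.0, -0.001]
force: [0.6, 0.9, 0.3]
finger_gap: 1.0
gripper_force: 0.0
[ 2.71872786e-02  3.46690280e-01  1.76467818e+00  2.37107643e-04
  1.03156815e+00 -1.23056099e+00]
```

```bash
python3 -m crank '[{"dp":[0,0,-0.5],"angular":[0,0,0]},{"dp":[0,0,-0.8],"angular":[0,0,0]},{"dp":[0,0,-0.8],"angular":[0,0,0]},{"dp":[0,0,-0.8],"angular":[0,0,0]},{"dp":[0,0,-0.7],"angular":[0,0,0]},{"dp":[0,0,-0.5],"angular":[0,0,0]},{"dp":[0,0,-0.3],"angular":[0,0,0]},{"dp":[0,0,-0.1],"angular":[0,0,0]},{"dp":[0,0,0],"angular":[0,0,0]}]' 0 60; python3 -c "
from h import *;snap('scene','s2.png')"
python3 - <<'E'
import cv2;a=cv2.imread('pics/s2.png')[60:280,260:500];cv2.imwrite('pics/s2c.png',cv2.resize(a,None,fx=2.5,fy=2.5))
E
```

```text
t: 2.9
tcp_pos: [0.4741, 0.1249, 0.1134]
tool_rot: [0.155, 0.988, 0.0, -0.0]
force: [-0.3, -0.1, -1.2]
finger_gap: 1.0
gripper_force: 0.0
```

View pics/s2c.png

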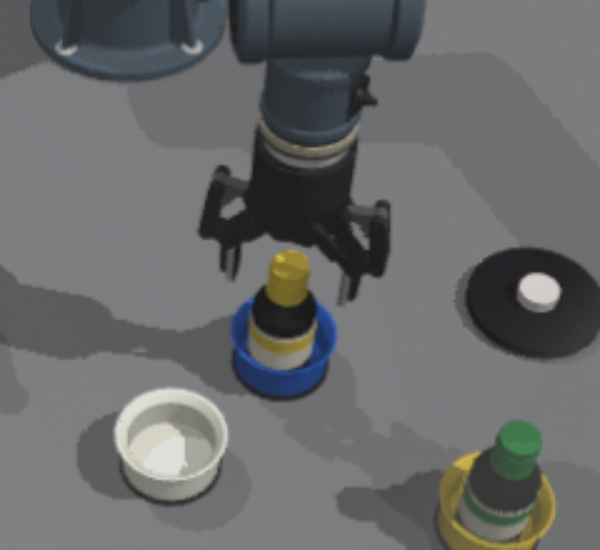

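The open fingers straddle the yellow cap at (290,278), well centred. Next is the grip.

```bash
python3 -m crank '[{"dp":[0,0,0],"angular":[0,0,0]},{"dp":[0,0,0],"angular":[0,0,0]},{"dp":[0,0,0],"angular":[0,0,0]},{"dp":[0,0,0],"angular":[0,0,0]},{"dp":[0,0,0],"angular":[0,0,0]},{"dp":[0,0,0],"angular":[0,0,0]},{"dp":[0,0,0],"angular":[0,0,0]},{"dp":[0,0,0],"angular":[0,0,0]}]' 1 60;  python3 -m crank '[{"dp":[0,0,0.2],"angular":[0,0,0]},{"dp":[0,0,0.5],"angular":[0,0,0]},{"dp":[0,0,0.7],"angular":[0,0,0]},{"dp":[0,0,0.7],"angular":[0,0,0]},{"dp":[0,0,0.5],"angular":[0,0,0]},{"dp":[0,0,0.2],"angular":[0,0,0]},{"dp":[0,0,0],"angular":[0,0,0]}]' 1 60
```

```text
t: 3.75
tcp_pos: [0.4745, 0.1243, 0.1139]
tool_rot: [0.155, 0.988, -0.0, 0.0]
force: [-0.9, -0.8, 5.8]
finger_gap: 0.356
gripper_force: 59.0
t: 4.45
tcp_pos: [0.4745, 0.1245, 0.1978]
tool_rot: [0.155, 0.988, 0.0, 0.001]
force: [0.5, -0.3, -1.4]
finger_gap: 0.36
gripper_force: 59.5
```

```bash
python3 -m crank '[{"dp":[0.2,-0.2,0],"angular":[0,0,0]},{"dp":[0.5,-0.48,0],"angular":[0,0,0]},{"dp":[0.7,-0.67,0],"angular":[0,0,0]},{"dp":[0.7,-0.67,0],"angular":[0,0,0]},{"dp":[0.6,-0.57,0],"angular":[0,0,0]},{"dp":[0.4,-0.38,0],"angular":[0,0,0]},{"dp":[0.22,-0.21,0],"angular":[0,0,0]},{"dp":[0,0,-0.3],"angular":[0,0,0]},{"dp":[0,0,-0.6],"angular":[0,0,0]},{"dp":[0,0,-0.6],"angular":[0,0,0]},{"dp":[0,0,-0.5],"angular":[0,0,0]},{"dp":[0,0,-0.3],"angular":[0,0,0]},{"dp":[0,0,-0.2],"angular":[0,0,0]},{"dp":[0,0,-0.1],"angular":[0,0,0]},{"dp":[0,0,-0.1],"angular":[0,0,0]},{"dp":[0,0,0],"angular":[0,0,0]}]' 1 60
```

```text
t: 6.05
tcp_pos: [0.574, 0.0291, 0.1165]
tool_rot: [0.155, 0.988, 0.0, 0.0]
force: [-0.3, 0.3, -2.2]
finger_gap: 0.361
gripper_force: 59.5
```

```bash
python3 -m crank '[{"dp":[0,0,-0.04],"angular":[0,0,0]},{"dp":[0,0,-0.03],"angular":[0,0,0]},{"dp":[0,0,-0.03],"angular":[0,0,0]},{"dp":[0,0,0],"angular":[0,0,0]}]' 1 60
```

```text
t: 6.45
tcp_pos: [0.5742, 0.0289, 0.1139]
tool_rot: [0.155, 0.988, -0.0, 0.0]
force: [0.1, -0.6, 1.3]
finger_gap: 0.361
gripper_force: 60.0
```

```bash
python3 -m crank '[{"dp":[0,0,-0.02],"angular":[0,0,0]},{"dp":[0,0,0],"angular":[0,0,0]}]' 1 60; python3 -m crank '[{"dp":[0,0,0],"angular":[0,0,0]},{"dp":[0,0,0],"angular":[0,0,0]},{"dp":[0,0,0],"angular":[0,0,0]},{"dp":[0,0,0],"angular":[0,0,0]},{"dp":[0,0,0],"angular":[0,0,0]},{"dp":[0,0,0],"angular":[0,0,0]},{"dp":[0,0,0.5],"angular":[0,0,0]},{"dp":[0,0,0.8],"angular":[0,0,0]},{"dp":[0,0,0.8],"angular":[0,0,0]},{"dp":[0,0,0.8],"angular":[0,0,0]},{"dp":[0,0,0.8],"angular":[0,0,0]},{"dp":[0,0,0.5],"angular":[0,0,0]},{"dp":[0,0,0],"angular":[0,0,0]}]' 0 60
```

```text
t: 6.65
tcp_pos: [0.5743, 0.0289, 0.1139]
tool_rot: [0.155, 0.988, -0.0, 0.001]
force: [-1.3, 0.1, 6.0]
finger_gap: 0.36
gripper_force: 60.2
t: 7.95
tcp_pos: [0.5754, 0.0289, 0.2411]
tool_rot: [0.155, 0.988, 0.0, 0.003]
force: [0.7, 0.2, 0.0]
finger_gap: 1.003
gripper_force: 0.0
```

```bash
python3 -m crank '[{"dp":[0,-0.4,0],"angular":[0,0,0]},{"dp":[0.12,-0.9,0],"angular":[0,0,0]},{"dp":[0.12,-0.9,0],"angular":[0,0,0]},{"dp":[0.12,-0.9,0],"angular":[0,0,0]},{"dp":[0.12,-0.9,0],"angular":[0,0,0]},{"dp":[0.12,-0.9,0],"angular":[0,0,0]},{"dp":[0.12,-0.9,0],"angular":[0,0,0]},{"dp":[0.12,-0.9,0],"angular":[0,0,0]},{"dp":[0.12,-0.9,0],"angular":[0,0,0]},{"dp":[0.12,-0.9,0],"angular":[0,0,0]},{"dp":[0.12,-0.9,0],"angular":[0,0,0]},{"dp":[0.12,-0.9,0],"angular":[0,0,0]},{"dp":[0,-0.5,0],"angular":[0,0,0]},{"dp":[0,-0.22,0],"angular":[0,0,0]},{"dp":[0,0,0],"angular":[0,0,0]}]' 0 60
python3 - <<'E'
from h import *;print(sense()['q']);s=snap('top','t3.png');P=pts(s)
m=(np.hypot(P[...,0]-.5742,P[...,1]-.0291)<.05)&(P[...,2]>.122)&(P[...,2]<.14);t=P[m]
print(cv2.minEnclosingCircle((t[:,:2]*1000).astype(np.float32)),np.median(t[:,2]))
E
```

```text
t: 9.45
tcp_pos: [0.6127, -0.302, 0.2376]
tool_rot: [0.156, 0.988, 0.001, -0.001]
force: [0.1, -0.5, 0.8]
finger_gap: 0.997
gripper_force: 0.0
[-6.21229814e-01  6.19628329e-01  1.28322687e+00  1.58708604e-04
  1.24080937e+00 -1.87902863e+00]
((572.3595581054688, 30.021846771240234), 16.48012351989746) 0.13231416977453664
```

View pics/t3.png

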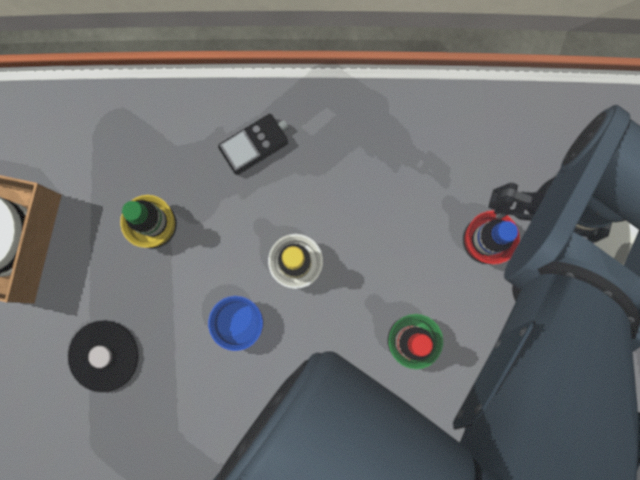

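Yellow stands in the white holder at (292,259), and the blue holder at (236,323) is empty. The gripper is above the blue cap at (505,231).

```bash
python3 -m crank '[{"dp":[0.07,0,-0.5],"angular":[0,0,0]},{"dp":[0,0,-0.8],"angular":[0,0,0]},{"dp":[0,0,-0.8],"angular":[0,0,0]},{"dp":[0,0,-0.7],"angular":[0,0,0]},{"dp":[0,0,-0.6],"angular":[0,0,0]},{"dp":[0,0,-0.4],"angular":[0,0,0]},{"dp":[0,0,-0.2],"angular":[0,0,0]},{"dp":[0,0,-0.12],"angular":[0,0,0]},{"dp":[0,0,0],"angular":[0,0,0]},{"dp":[0,0,0],"angular":[0,0,0]}]' 0 60
```

```text
t: 10.5
tcp_pos: [0.6161, -0.3018, 0.116]
tool_rot: [0.155, 0.988, -0.0, 0.001]
force: [-0.5, -0.3, -0.8]
finger_gap: 1.0
gripper_force: 0.0
```

```bash
python3 -m crank '[{"dp":[-0.04,0,-0.05],"angular":[0,0,0]},{"dp":[0,0,0],"angular":[0,0,0]},{"dp":[0,0,0],"angular":[0,0,0]},{"dp":[0,0,0],"angular":[0,0,0]},{"dp":[0,0,0],"angular":[0,0,0]},{"dp":[0,0,0],"angular":[0,0,0]},{"dp":[0,0,0],"angular":[0,0,0]},{"dp":[0,0,0],"angular":[0,0,0]},{"dp":[0,0,0],"angular":[0,0,0]}]' 1 60;  python3 -m crank '[{"dp":[0,0,0.2],"angular":[0,0,0]},{"dp":[0,0,0.5],"angular":[0,0,0]},{"dp":[0,0,0.7],"angular":[0,0,0]},{"dp":[0,0,0.8],"angular":[0,0,0]},{"dp":[0,0,0.8],"angular":[0,0,0]},{"dp":[0,0,0.8],"angular":[0,0,0]},{"dp":[0,0,0.7],"angular":[0,0,0]},{"dp":[0,0,0.3],"angular":[0,0,0]},{"dp":[0,0,0],"angular":[0,0,0]}]' 1 60
```

```text
t: 11.4
tcp_pos: [0.6147, -0.3019, 0.1141]
tool_rot: [0.155, 0.988, -0.0, 0.0]
force: [0.6, -1.6, 3.2]
finger_gap: 0.355
gripper_force: 59.5
t: 12.3
tcp_pos: [0.6149, -0.3018, 0.2596]
tool_rot: [0.155, 0.988, -0.001, 0.001]
force: [-0.5, 0.4, -2.6]
finger_gap: 0.359
gripper_force: 59.4
```

```bash
python3 -m crank '[{"dp":[-0.1,0.3,0],"angular":[0,0,0]},{"dp":[-0.25,0.7,0],"angular":[0,0,0]},{"dp":[-0.3,0.9,0],"angular":[0,0,0]},{"dp":[-0.3,0.9,0],"angular":[0,0,0]},{"dp":[-0.3,0.9,0],"angular":[0,0,0]},{"dp":[-0.3,0.9,0],"angular":[0,0,0]},{"dp":[-0.3,0.9,0],"angular":[0,0,0]},{"dp":[-0.3,0.9,0],"angular":[0,0,0]},{"dp":[-0.3,0.9,0],"angular":[0,0,0]},{"dp":[-0.3,0.9,0],"angular":[0,0,0]},{"dp":[-0.3,0.9,0],"angular":[0,0,0]},{"dp":[-0.3,0.9,0],"angular":[0,0,0]},{"dp":[-0.3,0.9,0],"angular":[0,0,0]},{"dp":[-0.3,0.9,0],"angular":[0,0,0]},{"dp":[-0.3,0.9,0],"angular":[0,0,0]},{"dp":[-0.3,0.9,0],"angular":[0,0,0]},{"dp":[-0.17,0.45,0],"angular":[0,0,0]},{"dp":[-0.1,0.23,0],"angular":[0,0,0]},{"dp":[0,0,0],"angular":[0,0,0]},{"dp":[0,0,0],"angular":[0,0,0]}]' 1 60
```

```text
t: 14.3
tcp_pos: [0.4701, 0.1262, 0.2574]
tool_rot: [0.155, 0.988, -0.0, 0.0]
force: [0.8, -0.1, -1.3]
finger_gap: 0.36
gripper_force: 59.6
```

```bash
python3 -m crank '[{"dp":[0,0,-0.3],"angular":[0,0,0]},{"dp":[0,0,-0.7],"angular":[0,0,0]},{"dp":[0,0,-0.8],"angular":[0,0,0]},{"dp":[0,0,-0.8],"angular":[0,0,0]},{"dp":[0,0,-0.7],"angular":[0,0,0]},{"dp":[0,0,-0.5],"angular":[0,0,0]},{"dp":[0,0,-0.4],"angular":[0,0,0]},{"dp":[0,0,-0.25],"angular":[0,0,0]},{"dp":[0,0,-0.15],"angular":[0,0,0]},{"dp":[0,0,-0.1],"angular":[0,0,0]},{"dp":[0,0,0],"angular":[0,0,0]},{"dp":[0,0,0],"angular":[0,0,0]}]' 1 60
```

```text
t: 15.5
tcp_pos: [0.4702, 0.1269, 0.117]
tool_rot: [0.155, 0.988, 0.0, 0.001]
force: [0.8, -0.4, -1.8]
finger_gap: 0.363
gripper_force: 59.6
```

```bash
python3 -m crank '[{"dp":[0,0,-0.03],"angular":[0,0,0]},{"dp":[0,0,-0.03],"angular":[0,0,0]},{"dp":[0,0,-0.03],"angular":[0,0,0]},{"dp":[0,0,-0.02],"angular":[0,0,0]},{"dp":[0,0,0],"angular":[0,0,0]},{"dp":[0,0,0],"angular":[0,0,0]}]' 1 60
```

```text
t: 16.1
tcp_pos: [0.47, 0.1269, 0.114]
tool_rot: [0.155, 0.988, 0.0, 0.0]
force: [-1.5, -1.0, 5.7]
finger_gap: 0.359
gripper_force: 60.5
```

```bash
python3 -m crank '[{"dp":[0,0,0],"angular":[0,0,0]},{"dp":[0,0,0],"angular":[0,0,0]},{"dp":[0,0,0],"angular":[0,0,0]},{"dp":[0,0,0],"angular":[0,0,0]},{"dp":[0,0,0],"angular":[0,0,0]},{"dp":[0,0,0],"angular":[0,0,0]},{"dp":[0,0,0.5],"angular":[0,0,0]},{"dp":[0,0,0.8],"angular":[0,0,0]},{"dp":[0,0,0.8],"angular":[0,0,0]},{"dp":[0,0,0.8],"angular":[0,0,0]},{"dp":[0,0,0.8],"angular":[0,0,0]},{"dp":[0,0,0.5],"angular":[0,0,0]},{"dp":[0,0,0],"angular":[0,0,0]}]' 0 60
python3 -m crank '[{"dp":[0,-0.4,0],"angular":[0,0,0]},{"dp":[-0.1,-0.8,0],"angular":[0,0,0]},{"dp":[-0.1,-0.8,0],"angular":[0,0,0]},{"dp":[-0.1,-0.8,0],"angular":[0,0,0]},{"dp":[-0.1,-0.8,0],"angular":[0,0,0]},{"dp":[-0.1,-0.8,0],"angular":[0,0,0]},{"dp":[-0.1,-0.8,0],"angular":[0,0,0]},{"dp":[-0.1,-0.8,0],"angular":[0,0,0]},{"dp":[-0.1,-0.8,0],"angular":[0,0,0]},{"dp":[-0.1,-0.8,0],"angular":[0,0,0]},{"dp":[-0.07,-0.8,0],"angular":[0,0,0]},{"dp":[0,-0.8,0],"angular":[0,0,0]},{"dp":[0,-0.4,0],"angular":[0,0,0]},{"dp":[0,-0.2,0],"angular":[0,0,0]},{"dp":[0,0,0],"angular":[0,0,0]},{"dp":[0,0,0],"angular":[0,0,0]}]' 0 60
```

```text
t: 17.4
tcp_pos: [0.4711, 0.127, 0.2413]
tool_rot: [0.155, 0.988, 0.001, 0.003]
force: [0.1, 0.1, -0.5]
finger_gap: 0.999
gripper_force: 0.0
t: 19.0
tcp_pos: [0.4402, -0.1663, 0.2389]
tool_rot: [0.155, 0.988, 0.0, -0.001]
force: [-0.3, -0.2, 0.1]
finger_gap: 0.995
gripper_force: 0.0
```

```bash
python3 -m crank '[{"dp":[0.03,-0.02,-0.5],"angular":[0,0,0]},{"dp":[0,0,-0.8],"angular":[0,0,0]},{"dp":[0,0,-0.8],"angular":[0,0,0]},{"dp":[0,0,-0.7],"angular":[0,0,0]},{"dp":[0,0,-0.6],"angular":[0,0,0]},{"dp":[0,0,-0.4],"angular":[0,0,0]},{"dp":[0,0,-0.2],"angular":[0,0,0]},{"dp":[0,0,-0.16],"angular":[0,0,0]},{"dp":[0,0,0],"angular":[0,0,0]},{"dp":[0,0,0],"angular":[0,0,0]}]' 0 60
python3 -m crank '[{"dp":[0,0,0],"angular":[0,0,0]},{"dp":[0,0,0],"angular":[0,0,0]},{"dp":[0,0,0],"angular":[0,0,0]},{"dp":[0,0,0],"angular":[0,0,0]},{"dp":[0,0,0],"angular":[0,0,0]},{"dp":[0,0,0],"angular":[0,0,0]},{"dp":[0,0,0],"angular":[0,0,0]},{"dp":[0,0,0],"angular":[0,0,0]}]' 1 60;  python3 -m crank '[{"dp":[0,0,0.2],"angular":[0,0,0]},{"dp":[0,0,0.5],"angular":[0,0,0]},{"dp":[0,0,0.7],"angular":[0,0,0]},{"dp":[0,0,0.8],"angular":[0,0,0]},{"dp":[0,0,0.8],"angular":[0,0,0]},{"dp":[0,0,0.8],"angular":[0,0,0]},{"dp":[0,0,0.7],"angular":[0,0,0]},{"dp":[0,0,0.3],"angular":[0,0,0]},{"dp":[0,0,0],"angular":[0,0,0]}]' 1 60
```

```text
t: 20.0
tcp_pos: [0.4419, -0.1677, 0.1149]
tool_rot: [0.155, 0.988, -0.0, 0.0]
force: [0.7, -0.1, 1.1]
finger_gap: 1.003
gripper_force: 0.0
t: 20.8
tcp_pos: [0.4418, -0.1678, 0.1149]
tool_rot: [0.155, 0.988, -0.0, 0.0]
force: [-0.6, 1.6, 6.4]
finger_gap: 0.357
gripper_force: 59.0
t: 21.7
tcp_pos: [0.4419, -0.168, 0.2594]
tool_rot: [0.155, 0.988, -0.001, 0.001]
force: [0.2, -0.1, -1.3]
finger_gap: 0.363
gripper_force: 59.4
```

```bash
python3 -m crank '[{"dp":[0.3,-0.24,0],"angular":[0,0,0]},{"dp":[0.6,-0.47,0],"angular":[0,0,0]},{"dp":[0.8,-0.62,0],"angular":[0,0,0]},{"dp":[0.8,-0.62,0],"angular":[0,0,0]},{"dp":[0.8,-0.62,0],"angular":[0,0,0]},{"dp":[0.8,-0.62,0],"angular":[0,0,0]},{"dp":[0.8,-0.62,0],"angular":[0,0,0]},{"dp":[0.6,-0.47,0],"angular":[0,0,0]},{"dp":[0.34,-0.27,0],"angular":[0,0,0]},{"dp":[0,0,0],"angular":[0,0,0]},{"dp":[0,0,0],"angular":[0,0,0]}]' 1 60
```

```text
t: 22.8
tcp_pos: [0.6161, -0.3039, 0.2562]
tool_rot: [0.155, 0.988, 0.001, -0.002]
force: [-0.7, 0.4, -0.2]
finger_gap: 0.359
gripper_force: 59.4
```

```bash
python3 -m crank '[{"dp":[0,0,-0.3],"angular":[0,0,0]},{"dp":[0,0,-0.7],"angular":[0,0,0]},{"dp":[0,0,-0.8],"angular":[0,0,0]},{"dp":[0,0,-0.8],"angular":[0,0,0]},{"dp":[0,0,-0.7],"angular":[0,0,0]},{"dp":[0,0,-0.5],"angular":[0,0,0]},{"dp":[0,0,-0.4],"angular":[0,0,0]},{"dp":[0,0,-0.25],"angular":[0,0,0]},{"dp":[0,0,-0.15],"angular":[0,0,0]},{"dp":[0,0,-0.1],"angular":[0,0,0]},{"dp":[0,0,0],"angular":[0,0,0]},{"dp":[0,0,0],"angular":[0,0,0]}]' 1 60
```

```text
t: 24.0
tcp_pos: [0.6172, -0.3045, 0.1182]
tool_rot: [0.155, 0.988, -0.0, 0.001]
force: [0.4, 0.9, -1.0]
finger_gap: 0.361
gripper_force: 59.5
```

```bash
python3 -m crank '[{"dp":[0,0,-0.03],"angular":[0,0,0]},{"dp":[0,0,-0.03],"angular":[0,0,0]},{"dp":[0,0,-0.03],"angular":[0,0,0]},{"dp":[0,0,-0.03],"angular":[0,0,0]},{"dp":[0,0,0],"angular":[0,0,0]},{"dp":[0,0,0],"angular":[0,0,0]}]' 1 60
```

```text
t: 24.6
tcp_pos: [0.6171, -0.3043, 0.115]
tool_rot: [0.155, 0.988, -0.0, 0.0]
force: [-1.7, 2.4, 5.8]
finger_gap: 0.359
gripper_force: 60.1
```

```bash
python3 -m crank '[{"dp":[0,0,0],"angular":[0,0,0]},{"dp":[0,0,0],"angular":[0,0,0]},{"dp":[0,0,0],"angular":[0,0,0]},{"dp":[0,0,0],"angular":[0,0,0]},{"dp":[0,0,0],"angular":[0,0,0]},{"dp":[0,0,0],"angular":[0,0,0]},{"dp":[0,0,0.5],"angular":[0,0,0]},{"dp":[0,0,0.8],"angular":[0,0,0]},{"dp":[0,0,0.8],"angular":[0,0,0]},{"dp":[0,0,0.8],"angular":[0,0,0]},{"dp":[0,0,0.8],"angular":[0,0,0]},{"dp":[0,0,0.5],"angular":[0,0,0]},{"dp":[0,0,0],"angular":[0,0,0]}]' 0 60
python3 -m crank '[{"dp":[0,0.5,0],"angular":[0,0,0]},{"dp":[0,0.9,0],"angular":[0,0,0]},{"dp":[0.05,1,0],"angular":[0,0,0]},{"dp":[0.05,1,0],"angular":[0,0,0]},{"dp":[0.05,1,0],"angular":[0,0,0]},{"dp":[0.05,1,0],"angular":[0,0,0]},{"dp":[0.05,1,0],"angular":[0,0,0]},{"dp":[0.05,1,0],"angular":[0,0,0]},{"dp":[0.05,1,0],"angular":[0,0,0]},{"dp":[0.05,1,0],"angular":[0,0,0]},{"dp":[0.05,1,0],"angular":[0,0,0]},{"dp":[0.05,1,0],"angular":[0,0,0]},{"dp":[0.05,1,0],"angular":[0,0,0]},{"dp":[0.05,1,0],"angular":[0,0,0]},{"dp":[0.05,1,0],"angular":[0,0,0]},{"dp":[0.05,1,0],"angular":[0,0,0]},{"dp":[0.05,1,0],"angular":[0,0,0]},{"dp":[0.05,1,0],"angular":[0,0,0]},{"dp":[0.05,1,0],"angular":[0,0,0]},{"dp":[0,0.6,0],"angular":[0,0,0]}]' 0 60
python3 -m crank '[{"dp":[0,0.35,0],"angular":[0,0,0]},{"dp":[0,0.14,0],"angular":[0,0,0]},{"dp":[0,0,0],"angular":[0,0,0]},{"dp":[0,0,0],"angular":[0,0,0]}]'
python3 - <<'E'
from h import *;print(sense()['q']);s=snap('top','t4.png')
E
```

```text
t: 25.9
tcp_pos: [0.6182, -0.3051, 0.2437]
tool_rot: [0.155, 0.988, -0.002, 0.003]
force: [-0.1, -0.0, -0.0]
finger_gap: 1.002
gripper_force: 0.0
t: 27.9
tcp_pos: [0.6402, 0.2686, 0.2377]
tool_rot: [0.154, 0.988, -0.0, -0.002]
force: [0.2, -0.6, 0.2]
finger_gap: 1.0
gripper_force: 0.0
t: 28.3
tcp_pos: [0.6424, 0.2793, 0.2398]
tool_rot: [0.156, 0.988, -0.0, -0.0]
force: [-0.5, 0.1, -0.3]
finger_gap: 1.001
gripper_force: 0.0
[ 2.51184137e-01  6.41667042e-01  1.23203254e+00 -5.01664962e-04
  1.26845792e+00 -1.00649741e+00]
```

View pics/t4.png

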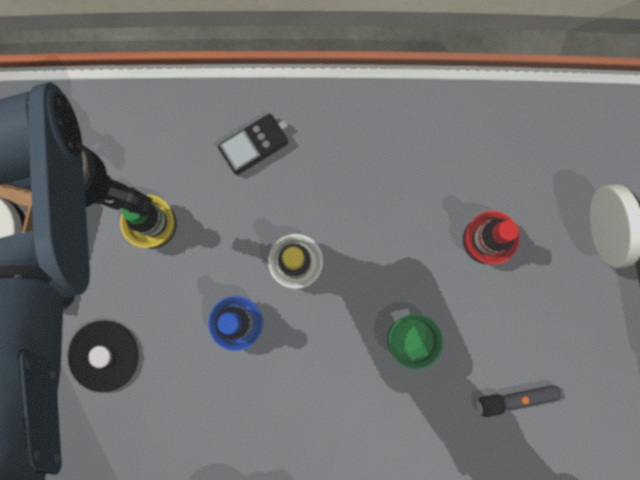

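Blue (236,323) and red (491,238) stand in their own holders and the green holder is empty. The wrist is over the box at the left, so I'll check clearance before descending.

Run:
```python
from h import *
s=dict(np.load('top1.npz'));P=pts(s);b=P[170:310,:60];m=b[...,2]>.03
print('box max z',np.percentile(b[m][:,2],[50,90,99]),'ymin',b[m][:,1].min(),'x',b[m][:,0].min(),b[m][:,0].max())
v=dict(np.load('scene1.npz'));Q=pts(v)[180:300,545:640].reshape(-1,3);Q=Q[Q[:,2]>.03];print(Q.min(0),Q.max(0), np.percentile(Q[:,2],[50,90,99]))
t=Q[Q[:,2]>.09]; print(len(t), t[:,:2].min(0) if len(t) else '')
snap('scene','s5.png')
```

```text
box max z [0.0825852  0.10537357 0.1094797 ] ymin -0.011831232847331946 x 0.4889420038680678 0.7117975522238523
[ 0.49398831 -0.00639989  0.03008636] [1.23190392 0.67904155 0.97943199] [0.08844298 0.10552568 0.10845594]
4394 [ 0.49708534 -0.00639989]
```

View pics/s5.png

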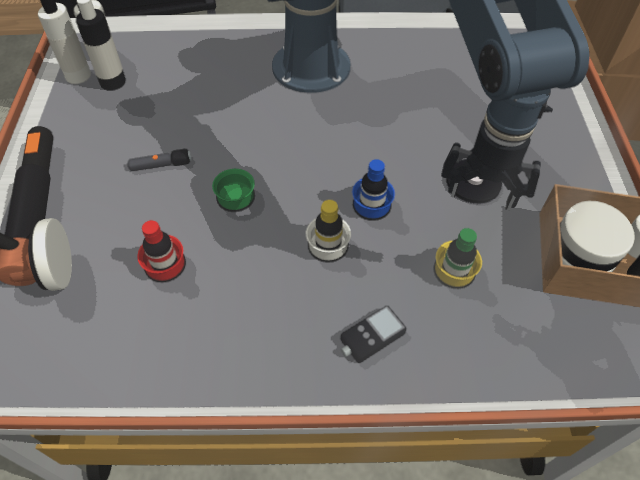

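The box is 0.11 m high and more than 0.1 m to the side of the gripper, so I can descend.

```bash
python3 -m crank '[{"dp":[0.03,0.03,-0.5],"angular":[0,0,0]},{"dp":[0,0,-0.8],"angular":[0,0,0]},{"dp":[0,0,-0.8],"angular":[0,0,0]},{"dp":[0,0,-0.7],"angular":[0,0,0]},{"dp":[0,0,-0.6],"angular":[0,0,0]},{"dp":[0,0,-0.4],"angular":[0,0,0]},{"dp":[0,0,-0.2],"angular":[0,0,0]},{"dp":[0,0,-0.18],"angular":[0,0,0]},{"dp":[0,0,0],"angular":[0,0,0]},{"dp":[0,0,0],"angular":[0,0,0]}]' 0 60
python3 -m crank '[{"dp":[0,0,0],"angular":[0,0,0]},{"dp":[0,0,0],"angular":[0,0,0]},{"dp":[0,0,0],"angular":[0,0,0]},{"dp":[0,0,0],"angular":[0,0,0]},{"dp":[0,0,0],"angular":[0,0,0]},{"dp":[0,0,0],"angular":[0,0,0]},{"dp":[0,0,0],"angular":[0,0,0]},{"dp":[0,0,0],"angular":[0,0,0]}]' 1 60;  python3 -m crank '[{"dp":[0,0,0.2],"angular":[0,0,0]},{"dp":[0,0,0.5],"angular":[0,0,0]},{"dp":[0,0,0.7],"angular":[0,0,0]},{"dp":[0,0,0.8],"angular":[0,0,0]},{"dp":[0,0,0.8],"angular":[0,0,0]},{"dp":[0,0,0.8],"angular":[0,0,0]},{"dp":[0,0,0.7],"angular":[0,0,0]},{"dp":[0,0,0.3],"angular":[0,0,0]},{"dp":[0,0,0],"angular":[0,0,0]}]' 1 60
```

```text
t: 29.4
tcp_pos: [0.6437, 0.2815, 0.1152]
tool_rot: [0.155, 0.988, 0.0, 0.001]
force: [0.2, 1.0, -0.1]
finger_gap: 1.003
gripper_force: 0.0
t: 30.2
tcp_pos: [0.6436, 0.2814, 0.1151]
tool_rot: [0.155, 0.988, 0.0, 0.0]
force: [-0.2, -0.6, 3.7]
finger_gap: 0.357
gripper_force: 59.6
t: 31.1
tcp_pos: [0.6438, 0.2816, 0.2605]
tool_rot: [0.155, 0.988, 0.001, 0.002]
force: [0.7, -0.2, -2.6]
finger_gap: 0.362
gripper_force: 59.4
```

```bash
python3 -m crank '[{"dp":[-0.13,-0.3,0],"angular":[0,0,0]},{"dp":[-0.31,-0.7,0],"angular":[0,0,0]},{"dp":[-0.4,-0.9,0],"angular":[0,0,0]},{"dp":[-0.4,-0.9,0],"angular":[0,0,0]},{"dp":[-0.4,-0.9,0],"angular":[0,0,0]},{"dp":[-0.4,-0.9,0],"angular":[0,0,0]},{"dp":[-0.4,-0.9,0],"angular":[0,0,0]},{"dp":[-0.4,-0.9,0],"angular":[0,0,0]},{"dp":[-0.4,-0.9,0],"angular":[0,0,0]},{"dp":[-0.4,-0.9,0],"angular":[0,0,0]},{"dp":[-0.4,-0.9,0],"angular":[0,0,0]},{"dp":[-0.4,-0.9,0],"angular":[0,0,0]},{"dp":[-0.4,-0.9,0],"angular":[0,0,0]},{"dp":[-0.4,-0.9,0],"angular":[0,0,0]},{"dp":[-0.4,-0.9,0],"angular":[0,0,0]},{"dp":[-0.4,-0.9,0],"angular":[0,0,0]},{"dp":[-0.4,-0.9,0],"angular":[0,0,0]},{"dp":[-0.18,-0.4,0],"angular":[0,0,0]},{"dp":[-0.09,-0.21,0],"angular":[0,0,0]},{"dp":[0,0,0],"angular":[0,0,0]}]' 1 60
python3 -m crank '[{"dp":[0,0,0],"angular":[0,0,0]}]'
```

```text
t: 33.1
tcp_pos: [0.4413, -0.172, 0.258]
tool_rot: [0.156, 0.988, 0.0, -0.001]
force: [0.7, 0.2, -2.4]
finger_gap: 0.357
gripper_force: 59.7
t: 33.2
tcp_pos: [0.4419, -0.1711, 0.2582]
tool_rot: [0.155, 0.988, 0.0, -0.0]
force: [0.4, -1.5, -1.7]
finger_gap: 0.361
gripper_force: 59.7
```

```bash
python3 -m crank '[{"dp":[0,0,-0.3],"angular":[0,0,0]},{"dp":[0,0,-0.7],"angular":[0,0,0]},{"dp":[0,0,-0.8],"angular":[0,0,0]},{"dp":[0,0,-0.8],"angular":[0,0,0]},{"dp":[0,0,-0.7],"angular":[0,0,0]},{"dp":[0,0,-0.5],"angular":[0,0,0]},{"dp":[0,0,-0.4],"angular":[0,0,0]},{"dp":[0,0,-0.25],"angular":[0,0,0]},{"dp":[0,0,-0.15],"angular":[0,0,0]},{"dp":[0,0,-0.1],"angular":[0,0,0]},{"dp":[0,0,0],"angular":[0,0,0]},{"dp":[0,0,0],"angular":[0,0,0]}]' 1 60
```

```text
t: 34.4
tcp_pos: [0.4422, -0.1721, 0.1179]
tool_rot: [0.155, 0.988, -0.0, 0.0]
force: [0.0, -1.4, -2.0]
finger_gap: 0.357
gripper_force: 59.7
```

```bash
python3 -m crank '[{"dp":[0,0,-0.03],"angular":[0,0,0]},{"dp":[0,0,-0.03],"angular":[0,0,0]},{"dp":[0,0,-0.03],"angular":[0,0,0]},{"dp":[0,0,-0.02],"angular":[0,0,0]},{"dp":[0,0,0],"angular":[0,0,0]},{"dp":[0,0,0],"angular":[0,0,0]}]' 1 60
```

```text
t: 35.0
tcp_pos: [0.4421, -0.1722, 0.115]
tool_rot: [0.155, 0.988, -0.0, 0.0]
force: [0.1, -0.1, 6.1]
finger_gap: 0.355
gripper_force: 60.8
```

```bash
python3 -m crank '[{"dp":[0,0,0],"angular":[0,0,0]},{"dp":[0,0,0],"angular":[0,0,0]},{"dp":[0,0,0],"angular":[0,0,0]},{"dp":[0,0,0],"angular":[0,0,0]},{"dp":[0,0,0],"angular":[0,0,0]},{"dp":[0,0,0],"angular":[0,0,0]},{"dp":[0,0,0.5],"angular":[0,0,0]},{"dp":[0,0,0.8],"angular":[0,0,0]},{"dp":[0,0,0.8],"angular":[0,0,0]},{"dp":[0,0,0.8],"angular":[0,0,0]},{"dp":[0,0,0.8],"angular":[0,0,0]},{"dp":[0,0,0.5],"angular":[0,0,0]},{"dp":[0,0,0],"angular":[0,0,0]}]' 0 60
python3 -m crank '[{"dp":[0.25,0.4,0],"angular":[0,0,0]},{"dp":[0.52,0.8,0],"angular":[0,0,0]},{"dp":[0.52,0.8,0],"angular":[0,0,0]},{"dp":[0.52,0.8,0],"angular":[0,0,0]},{"dp":[0.52,0.8,0],"angular":[0,0,0]},{"dp":[0.52,0.8,0],"angular":[0,0,0]},{"dp":[0.52,0.8,0],"angular":[0,0,0]},{"dp":[0.52,0.8,0],"angular":[0,0,0]},{"dp":[0.3,0.5,0],"angular":[0,0,0]},{"dp":[0.14,0.22,0],"angular":[0,0,0]},{"dp":[0,0,0],"angular":[0,0,0]},{"dp":[0,0,0],"angular":[0,0,0]}]' 0 60
```

```text
t: 36.3
tcp_pos: [0.443, -0.1726, 0.2422]
tool_rot: [0.155, 0.988, -0.001, 0.002]
force: [0.5, -0.6, -1.1]
finger_gap: 1.002
gripper_force: 0.0
t: 37.5
tcp_pos: [0.5711, 0.029, 0.2398]
tool_rot: [0.155, 0.988, -0.0, -0.001]
force: [0.4, -0.1, -0.6]
finger_gap: 0.997
gripper_force: 0.0
```

```bash
python3 -m crank '[{"dp":[0.02,0.02,-0.5],"angular":[0,0,0]},{"dp":[0,0,-0.8],"angular":[0,0,0]},{"dp":[0,0,-0.8],"angular":[0,0,0]},{"dp":[0,0,-0.7],"angular":[0,0,0]},{"dp":[0,0,-0.6],"angular":[0,0,0]},{"dp":[0,0,-0.4],"angular":[0,0,0]},{"dp":[0,0,-0.2],"angular":[0,0,0]},{"dp":[0,0,-0.18],"angular":[0,0,0]},{"dp":[0,0,0],"angular":[0,0,0]},{"dp":[0,0,0],"angular":[0,0,0]}]' 0 60
python3 -m crank '[{"dp":[0,0,0],"angular":[0,0,0]},{"dp":[0,0,0],"angular":[0,0,0]},{"dp":[0,0,0],"angular":[0,0,0]},{"dp":[0,0,0],"angular":[0,0,0]},{"dp":[0,0,0],"angular":[0,0,0]},{"dp":[0,0,0],"angular":[0,0,0]},{"dp":[0,0,0],"angular":[0,0,0]},{"dp":[0,0,0],"angular":[0,0,0]}]' 1 60;  python3 -m crank '[{"dp":[0,0,0.2],"angular":[0,0,0]},{"dp":[0,0,0.5],"angular":[0,0,0]},{"dp":[0,0,0.7],"angular":[0,0,0]},{"dp":[0,0,0.8],"angular":[0,0,0]},{"dp":[0,0,0.8],"angular":[0,0,0]},{"dp":[0,0,0.8],"angular":[0,0,0]},{"dp":[0,0,0.7],"angular":[0,0,0]},{"dp":[0,0,0.3],"angular":[0,0,0]},{"dp":[0,0,0],"angular":[0,0,0]}]' 1 60
```

```text
t: 38.5
tcp_pos: [0.5728, 0.0301, 0.1154]
tool_rot: [0.155, 0.988, -0.0, 0.001]
force: [0.7, -0.3, -0.5]
finger_gap: 0.998
gripper_force: 0.0
t: 39.3
tcp_pos: [0.5726, 0.0301, 0.1152]
tool_rot: [0.155, 0.988, -0.0, 0.0]
force: [-0.7, -2.0, 5.9]
finger_gap: 0.359
gripper_force: 59.1
t: 40.2
tcp_pos: [0.5728, 0.0304, 0.2596]
tool_rot: [0.155, 0.988, 0.0, 0.001]
force: [1.4, 1.0, -2.1]
finger_gap: 0.356
gripper_force: 59.5
```

```bash
python3 -m crank '[{"dp":[0.08,0.3,0],"angular":[0,0,0]},{"dp":[0.16,0.6,0],"angular":[0,0,0]},{"dp":[0.23,0.85,0],"angular":[0,0,0]},{"dp":[0.23,0.85,0],"angular":[0,0,0]},{"dp":[0.23,0.85,0],"angular":[0,0,0]},{"dp":[0.23,0.85,0],"angular":[0,0,0]},{"dp":[0.23,0.85,0],"angular":[0,0,0]},{"dp":[0.23,0.85,0],"angular":[0,0,0]},{"dp":[0.23,0.85,0],"angular":[0,0,0]},{"dp":[0.23,0.85,0],"angular":[0,0,0]},{"dp":[0.11,0.5,0],"angular":[0,0,0]},{"dp":[0.06,0.23,0],"angular":[0,0,0]},{"dp":[0,0,0],"angular":[0,0,0]},{"dp":[0,0,0],"angular":[0,0,0]}]' 1 60
```

```text
t: 41.6
tcp_pos: [0.6395, 0.2823, 0.2582]
tool_rot: [0.155, 0.988, -0.001, -0.001]
force: [-0.1, 0.0, -1.9]
finger_gap: 0.362
gripper_force: 59.6
```

```bash
python3 -m crank '[{"dp":[0,0,-0.3],"angular":[0,0,0]},{"dp":[0,0,-0.7],"angular":[0,0,0]},{"dp":[0,0,-0.8],"angular":[0,0,0]},{"dp":[0,0,-0.8],"angular":[0,0,0]},{"dp":[0,0,-0.7],"angular":[0,0,0]},{"dp":[0,0,-0.5],"angular":[0,0,0]},{"dp":[0,0,-0.4],"angular":[0,0,0]},{"dp":[0,0,-0.25],"angular":[0,0,0]},{"dp":[0,0,-0.15],"angular":[0,0,0]},{"dp":[0,0,-0.1],"angular":[0,0,0]},{"dp":[0,0,0],"angular":[0,0,0]},{"dp":[0,0,0],"angular":[0,0,0]}]' 1 60
```

```text
t: 42.8
tcp_pos: [0.6403, 0.2834, 0.1185]
tool_rot: [0.155, 0.988, 0.0, 0.001]
force: [-0.8, 0.1, -3.1]
finger_gap: 0.358
gripper_force: 59.6
```

```bash
python3 -m crank '[{"dp":[0,0,-0.03],"angular":[0,0,0]},{"dp":[0,0,-0.03],"angular":[0,0,0]},{"dp":[0,0,-0.03],"angular":[0,0,0]},{"dp":[0,0,-0.03],"angular":[0,0,0]},{"dp":[0,0,0],"angular":[0,0,0]},{"dp":[0,0,0],"angular":[0,0,0]}]' 1 60
```

```text
t: 43.4
tcp_pos: [0.6402, 0.2831, 0.1153]
tool_rot: [0.155, 0.988, 0.0, 0.0]
force: [-1.1, -0.1, 4.7]
finger_gap: 0.354
gripper_force: 60.5
```

```bash
python3 -m crank '[{"dp":[0,0,0],"angular":[0,0,0]},{"dp":[0,0,0],"angular":[0,0,0]},{"dp":[0,0,0],"angular":[0,0,0]},{"dp":[0,0,0],"angular":[0,0,0]},{"dp":[0,0,0],"angular":[0,0,0]},{"dp":[0,0,0],"angular":[0,0,0]},{"dp":[0,0,0.5],"angular":[0,0,0]},{"dp":[0,0,0.8],"angular":[0,0,0]},{"dp":[0,0,0.8],"angular":[0,0,0]},{"dp":[0,0,0.8],"angular":[0,0,0]},{"dp":[0,0,0.8],"angular":[0,0,0]},{"dp":[0,0,0.5],"angular":[0,0,0]},{"dp":[-0.5,0,0],"angular":[0,0,0]},{"dp":[-0.8,0,0],"angular":[0,0,0]},{"dp":[-0.8,0,0],"angular":[0,0,0]},{"dp":[-0.8,0,0],"angular":[0,0,0]},{"dp":[-0.5,0,0],"angular":[0,0,0]},{"dp":[0,0,0],"angular":[0,0,0]},{"dp":[0,0,0],"angular":[0,0,0]},{"dp":[0,0,0],"angular":[0,0,0]}]' 0 60
python3 - <<'E'
from h import *
s=snap('top','t6.png');snap('scene','s6.png');P=pts(s)
for k,x,y in(('yellow',.6404,.2833),('blue',.4704,.1266),('red',.6172,-.3046),('green',.4426,-.1717)):
    t=P[(np.hypot(P[...,0]-x,P[...,1]-y)<.05)&(P[...,2]>.122)&(P[...,2]<.14)]
    if len(t): print(k,x,y,cv2.minEnclosingCircle((t[:,:2]*1000).astype(np.float32)),np.median(t[:,2]))
E
```

```text
t: 45.4
tcp_pos: [0.5392, 0.2832, 0.2406]
tool_rot: [0.155, 0.988, 0.0, 0.001]
force: [0.1, -0.1, 0.1]
finger_gap: 1.0
gripper_force: 0.0
yellow 0.6404 0.2833 ((640.3012084960938, 281.692138671875), 16.94696617126465) 0.13206871336006687
blue 0.4704 0.1266 ((471.8372802734375, 126.01705932617188), 16.58159828186035) 0.13200300641469842
red 0.6172 -0.3046 ((615.3895874023438, -302.81396484375), 16.543127059936523) 0.13201468975995895
green 0.4426 -0.1717 ((442.5328674316406, -172.35598754882812), 16.719465255737305) 0.13195392609199186
```

View pics/s6.png

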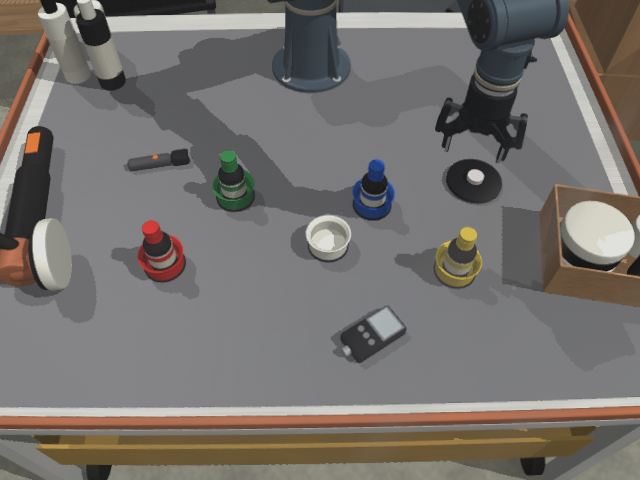

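View pics/t6.png

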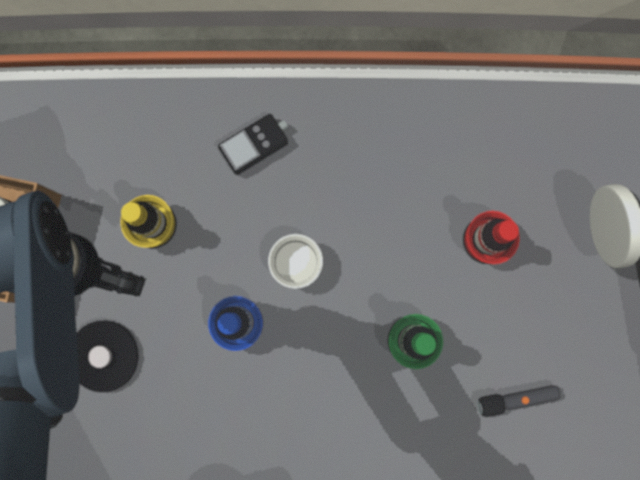

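All four bottles stand upright in the matching holders, with every cap top at 132 mm. The spare is empty, the gauge is still at (253,145) and the gripper is clear.

```bash
python3 -c "
from station import order;print(order.sign_off())"
```

```text
the job is handed in; nothing more can be done
None
```

Job handed in after about 45 s of the 122 s allowed: all four bottles were set down upright in the holders matching their caps, the white holder is empty, and the gauge was not touched.

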